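# Pass a slide rack through the sprung gate of a transfer chute

## Robot

A 6-joint arm with a two-finger parallel gripper is mounted at the origin on a cart in front of the work surface, level with it; the furniture and walls round the work are solid. World frame = base frame: x ahead of the robot, y to its left, z up, the work surface at z = 0. Lengths are in m, angles in degrees, forces in N, time in s.
With the tool pointing down it reaches from about 0.375 to 0.9 m from the base axis. Payload 3.1 kg.
Tool frame: the origin (TCP) lies midway between the tips of the shut fingers; the grasp point (between the pads) lies 19 mm behind it; z points along the fingers, y is the direction in which the jaws open and shut (so a half turn about z gives the same grasp; the last joint's range is limited). The gripper opens to 87 mm and grips with 3 to 60 N. Pads are 19 mm wide; open, the fingers measure 117 mm over their backs; the gripper's body (75 mm by 190 mm) begins 51 mm behind the grasp point.
Start: joints at [62.882, 30.224, 82.088, -0, 67.689, -10.227], TCP at [0.182, 0.598, 0.223] pointing down, gripper open.
Joint ranges: [-176.69, 176.69], [-43.24, 126.21], [12.49, 139.97], [-82, 262], [0, 151.66], [-163.58, 163.58]. Speed limits (degrees/s): [159.86, 159.86, 180, 180, 180, 180].

## Interface

Orientations are given as a 3x3 rotation matrix whose columns are the frame's x, y, z axes.
In Python, from rig import bot gives the robot as it stands.
- The arm moves only by the tool carry_out, never from a script. Its arguments are lists of equal length, an entry for each row: "grip": the gripper's target within -1 to 1 (fully open at 1, half-way at 0, shut at -1); "slide": the shift along the tool's x, y, z in mm, a list of three; "twist": the turn, a rotation vector about the tool's x, y, z in rad, a list of three. In form: {"grip": [grip, ...], "slide": [[dx, dy, dz], ...], "twist": [[wx, wy, wz], ...]}. A call has 1 to 12 rows; each row shifts and turns the pose as measured when the row begins, along the tool's axes as they then stand; what a row does not reach is not made up. A row lasts 1/10 s, in which the tool goes at most 50 mm and 8.59 degrees, less where a joint would pass 70% of its speed; a pose out of reach is approached as far as the arm can. A call is refused whole if a number of a shift passes 50 or a number of a turn 0.15, either way. A call with a gripper value outside its range is refused whole. The fingers move at their own pace and stop on an object; the grip force is fixed at half the most. Time passes only in rows, so rows that do not move let the fingers close. It gives the time, the measured TCP pose, the force and the opening at its end, in the units of the state.
- bot.read_state(): the state, without advancing time (a new reading comes with each control period).
- bot.capture(name): name is "scene" or "top"; returns a dict with "color" (400x640x3 uint8, red, green, blue), "depth" (400x640 float32, m along the optical axis (not along the pixel's ray), 0 where there is no reading), "fx", "fy", "cx", "cy" (pixels), "position" and "rotation" of the camera in the world. Camera axes: x right, y up, looking along -z (the intrinsics and any distortion apply to the point x, -y, -z); pixel columns grow to the right and rows downward; lengths in m; the calibration is good to about 2 mm. A picture is of the moment at which its call begins.
- bot.hand_in(): hands the job in, once; it reports no verdict.
The state is a dict: "time_s": time; "joint_positions": joint angles; "qvel": joint speeds; "tau": joint torques, N m; "position": TCP position; "tcp_rot": TCP orientation; "force": force on the tool from outside, world axes, zero at the start; "moment": the same for the moment, N m; "opening": opening from 0.0 (shut) to 1.0 (fully open).
Only numpy, scipy, OpenCV 4.12 (cv2) and the standard library are available. Lean on these libraries where they do the work, as an engineer would, in place of code of your own. Each camera call takes 0.05 s, during which the arm holds its last target.

## Task

With one fingertip press the long treadle beside the chute down and keep it down, so that the hinged gate stays fully sunk in its slot, and meanwhile with the other finger push the slide rack along the chute until the whole rack is past the gate. Then let the treadle up, so that the gate springs shut behind the rack, and leave the rack resting there in the chute. Do not grasp or lift the rack, never let it ride on the gate, and leave the things standing round the chute where they are.

Things in the scene. Friction and masses are not known exactly. Their poses are not given: they have to be found in the camera images.
- chute: Fixed aluminium chute on a steel base plate. Origin on the trolley top at mid-width, under the gate slot; x runs along the chute in the direction of travel, y sideways to the treadle, z up. Floor 36 mm above the origin, from x = -225 mm (open end) to +196 (end stop). Channel 58 mm wide (y = -29 to +29); side walls 4 mm thick, tops 54 mm above the origin.
- gate_slot (a point): Point on the chute floor, mid-width, at the 12 mm wide cross slot in which the gate moves (36 mm above the trolley). Just past the slot the floor dips and the walls flare by 1.5 mm as a lead-in, over 15 mm.
- gate: Hinged gate with its treadle. Origin on its hinge pin, which runs along the chute's x axis at chute y = -62, z = 20 mm. It is an upright steel plate 6 mm thick lying across the chute at x = 0. Closed, its top edge slants over the channel: about 1 mm above the chute floor at y = -29, about 18 mm at y = +29, so the rack cannot pass.
- gate_angle (a joint): Gate angle, rad. 0 = closed (a spring holds it there); grows as the treadle is pressed, to the stop at 0.36. Above 0.23 the gate is wholly below the chute floor and the rack passes freely; at 0.30 the treadle is level. It springs shut when the treadle is let go.
- treadle_mid (a point): Middle of the treadle's width on its top, at chute x = 0. Height above the trolley: 80 mm closed, 54 mm at 0.23 rad, 46 mm when level (0.30 rad), 39 mm at the stop. So a fingertip 40 to 52 mm above the trolley keeps the gate down, and a second one at that height stands 4 to 16 mm above the chute floor, behind the rack.
- treadle_bar (a point): Middle of the top (70 mm before the gate) of the treadle, a long grey plastic bar fixed to the gate, outside the wall on the chute's +y side: 290 mm long (chute x = -215 to +75), 32 mm wide, 8 mm thick. Lowered, its top is level and spans chute y = 42 to 74 mm. It may be pressed anywhere along its length, and a fingertip may slide along it. It takes about 2 N at first, 4 to 5 N when lowered.
- rack: Grey slide rack with flat end plates, loose in the chute: 110 mm long along its x axis (direction of travel), 54 mm wide, end plates 34 mm high over the full width; about 0.26 kg. Origin at the centre of its underside. Starts on the chute floor before the gate (centre at chute x = -118 to -78 mm); wholly past the gate when its centre is beyond +60 mm.
- coplin_jar: Bystander: lidded glass staining jar, 62 mm across, 118 mm high, on the trolley on the far side of the chute; origin at the centre of its underside.
- strip_pot: Bystander: pot with black cap, 43 mm across, 87 mm high, on the far side of the chute; origin at the centre of its underside.
- dropper_bottle_1: Bystander: small brown dropper bottle, 33 mm across, 91 mm high, on the far side of the chute; origin at the centre of its underside.
- coverslip_box: Bystander: small square box, 52 x 52 x 23 mm, on the treadle's side of the chute beyond the treadle's end; origin at the centre of its underside.

How it is judged (in metres and radians):
On the way, in this order (a step that is already met when the one before it is completed fails the run):
1. a fingertip holds the gate down by its treadle while the rack is still before the gate (value of joint gate_angle above 0.23 rad and contact force between the fingers and gate above 0.5 N and x of rack in the frame of chute below -0.056 m), for 0.2 s.
2. the whole rack has passed the gate, which is still held down by the treadle (value of joint gate_angle above 0.23 rad and contact force between the fingers and gate above 0.5 N and x of rack in the frame of chute above 0.058 m), for 0.1 s.
At the end, for the whole second after the job is handed in: The rack rests on the chute floor (within 4 mm, level within 0.06 rad), its centre more than 60 mm past the gate, and the gate has sprung shut behind it (below 0.04 rad) (x of rack in the frame of chute between 0.06 and 0.145 m and z of rack in the frame of chute between 0.032 and 0.04 m and angle between rack's own z axis and vertical below 0.06 rad and value of joint gate_angle below 0.04 rad and linear speed of rack below 0.01 m/s); the robot touches nothing.
It fails at once if the rack is lifted (more than 10 mm off the chute floor) or tipped (more than 0.2 rad) (z of rack in the frame of chute above 0.046 m or angle between rack's own z axis and vertical above 0.2 rad).
It fails at once if the gate comes up against the rack (below 0.22 rad) while the rack is over it (x of rack in the frame of chute between -0.045 and 0.045 m and value of joint gate_angle below 0.22 rad).
It fails at once if a bystander is moved more than 20 mm or tipped more than 0.3 rad (distance of any of coplin_jar, strip_pot, dropper_bottle_1, coverslip_box from where it was at the start of the episode above 0.02 m or angle between any of coplin_jar, strip_pot, dropper_bottle_1, coverslip_box's own z axis and vertical above 0.3 rad).
It also fails if it takes over 40 s, if anything falls off the work surface, if the arm or the gripper's body presses on something with over 40 N, if the wrist force passes 120 N, or if a joint passes its speed limit or range.

## Working session

There is one attempt and no reset: what is moved stays moved. The work goes in short steps, Python scripts to look and compute and a tool call to move; the robot and the scene stay as the last step left them, time stands still between calls to the robot, and variables do not carry over. Pictures are saved under pics/ and viewed, and the job is handed in when it is done.

Besides the shell and the picture viewer there is one more tool, called after ">>>" as name(argument=value, ...), one argument or row to a line, values as JSON. carry_out: Moves the arm, as the interface text tells. Its arguments: {"type":"object","properties":{"grip":{"type":"array"},"slide":{"type":"array"},"twist":{"type":"array"}},"required":["grip","slide","twist"]}

```bash
ls; mkdir -p pics
python3 - <<'E'
from rig import bot
import cv2,numpy as np
for n in("scene","top"):
    c=bot.capture(n); cv2.imwrite(f"pics/{n}0.png",c["color"][:,:,::-1]); np.savez(f"{n}0.npz",**c)
    print(n,c["fx"],c["fy"],c["cx"],c["cy"],c["position"],np.round(c["rotation"],4).tolist(),[k for k in c])
s=bot.read_state();print(s)
E
```

```text
pics
scene 468.4919028512311 468.4919028512311 317.69803243909666 196.17045717166033 [-0.01716185  0.53495604  0.48102577] [[-0.6883, 0.3309, -0.6456], [-0.7252, -0.3372, 0.6003], [-0.0191, 0.8814, 0.4721]] ['color', 'depth', 'fx', 'fy', 'cx', 'cy', 'position', 'rotation']
top 399.3770345159509 399.3770345159509 327.7476408096668 206.32768898809172 [0.4634082  0.03958015 0.94538849] [[-0.02, 0.994, -0.1078], [-0.9996, -0.0219, -0.0169], [-0.0192, 0.1074, 0.994]] ['color', 'depth', 'fx', 'fy', 'cx', 'cy', 'position', 'rotation']
{'time_s': 0.1, 'joint_positions': array([ 6.28811163e+01,  3.02749053e+01,  8.21499254e+01, -1.14177769e-03,
        6.76890949e+01, -1.02250691e+01]), 'qvel': array([-0.06000957, -0.14860151, -0.20482952, -0.0823134 ,  0.00797699,
       -0.00783712]), 'tau': array([-5.53393438e-04, -4.40991282e+01, -1.77150893e+01,  6.34774799e-02,
        5.34393790e-02, -4.47542573e-05]), 'position': array([0.181269  , 0.59743803, 0.22165103]), 'tcp_rot': array([[-9.56847016e-01,  2.90590771e-01, -8.89968194e-04],
       [ 2.90591941e-01,  9.56845422e-01, -1.77818184e-03],
       [ 3.34838760e-04, -1.96006557e-03, -9.99998023e-01]]), 'force': array([-0.39297265,  0.24514574, -0.33315539]), 'moment': array([ 0.03261451,  0.03464761, -0.00569501]), 'opening': 1.0001193911453432}
```

View pics/scene0.png

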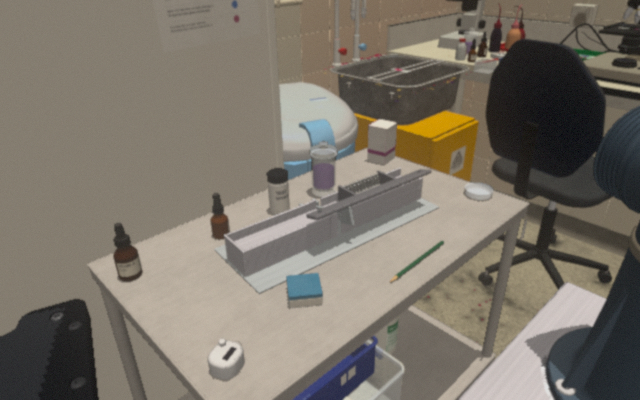

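View pics/top0.png

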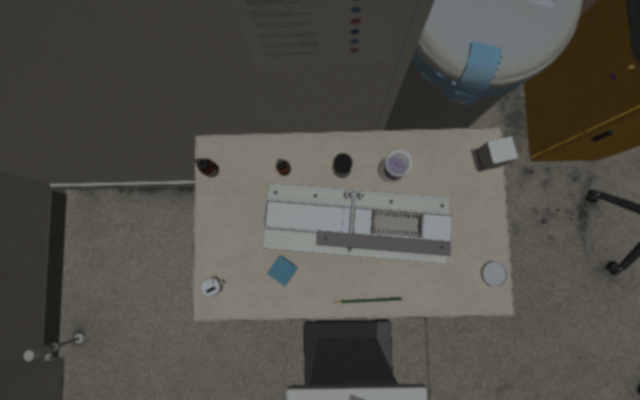

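```bash
cat > h.py <<'E'
import numpy as np,cv2
def load(n): return dict(np.load(n))
def ray(c,u,v):
    u=np.asarray(u,float);v=np.asarray(v,float)
    d=np.stack([(u-c["cx"])/c["fx"],-(v-c["cy"])/c["fy"],-np.ones_like(u)],-1)
    return d@c["rotation"].T
def onz(c,u,v,z):
    d=ray(c,u,v);p=c["position"];t=(z-p[2])/d[...,2];return p+d*t[...,None]
def cloud(c):
    v,u=np.mgrid[:400,:640];return c["position"]+ray(c,u,v)*c["depth"][...,None]
E
python3 - <<'E'
from h import *
t=load("top0.npz");s=load("scene0.npz")
a=cv2.resize(t["color"][170:270,250:460],None,fx=3.8,fy=3.8,interpolation=cv2.INTER_CUBIC)
a=np.clip(a*1.6,0,255).astype(np.uint8)
cv2.imwrite("pics/topc.png",a[:,:,::-1])
b=cv2.resize(s["color"][140:300,205:445],None,fx=3.3,fy=3.3,interpolation=cv2.INTER_CUBIC)
cv2.imwrite("pics/scec.png",b[:,:,::-1])
P=cloud(t)
for col in (280,300,335,345,365,397,435):
    print(col,[(r,*(np.round(P[r,col]*1000).astype(int))) for r in range(184,264,3)])
E
```

```text
280 [(184, np.int64(622), np.int64(169), np.int64(4)), (187, np.int64(615), np.int64(169), np.int64(3)), (190, np.int64(608), np.int64(169), np.int64(2)), (193, np.int64(600), np.int64(169), np.int64(4)), (196, np.int64(593), np.int64(169), np.int64(3)), (199, np.int64(585), np.int64(169), np.int64(4)), (202, np.int64(574), np.int64(164), np.int64(37)), (205, np.int64(568), np.int64(165), np.int64(35)), (208, np.int64(561), np.int64(165), np.int64(36)), (211, np.int64(554), np.int64(165), np.int64(35)), (214, np.int64(546), np.int64(164), np.int64(39)), (217, np.int64(540), np.int64(165), np.int64(38)), (220, np.int64(533), np.int64(165), np.int64(37)), (223, np.int64(526), np.int64(165), np.int64(34)), (226, np.int64(519), np.int64(165), np.int64(35)), (229, np.int64(512), np.int64(163), np.int64(50)), (232, np.int64(507), np.int64(169), np.int64(6)), (235, np.int64(500), np.int64(170), np.int64(4)), (238, np.int64(493), np.int64(170), np.int64(2)), (241, np.int64(486), np.int64(170), np.int64(2)), (244, np.int64(479), np.int64(170), np.int64(2)), (247, np.int64(472), np.int64(170),
[... 7787 characters left out ...]
int64(-187), np.int64(36)), (226, np.int64(512), np.int64(-187), np.int64(36)), (229, np.int64(505), np.int64(-187), np.int64(36)), (232, np.int64(498), np.int64(-187), np.int64(36)), (235, np.int64(491), np.int64(-187), np.int64(34)), (238, np.int64(485), np.int64(-185), np.int64(40)), (241, np.int64(477), np.int64(-176), np.int64(75)), (244, np.int64(471), np.int64(-175), np.int64(79)), (247, np.int64(464), np.int64(-173), np.int64(83)), (250, np.int64(458), np.int64(-173), np.int64(81)), (253, np.int64(452), np.int64(-172), np.int64(85)), (256, np.int64(444), np.int64(-192), np.int64(5)), (259, np.int64(437), np.int64(-191), np.int64(5)), (262, np.int64(430), np.int64(-191), np.int64(4))]
```

View pics/topc.png

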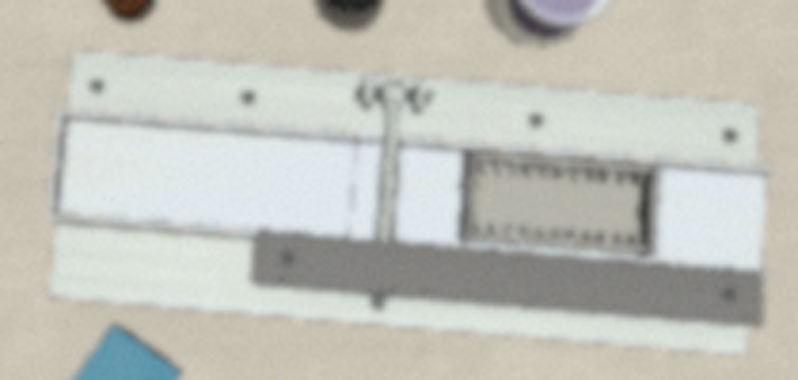

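View pics/scec.png

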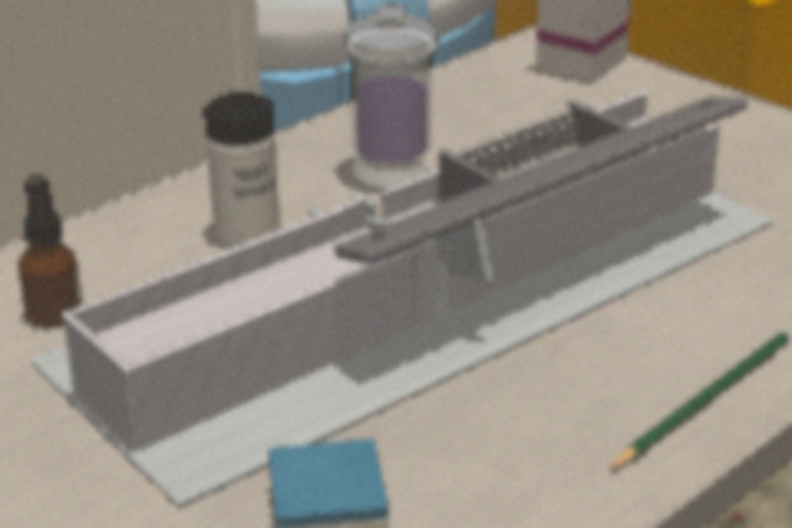

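Run:
```python
from h import *
t=load("top0.npz")
C=t["color"].astype(int)
for col in (275,300,330,440): print(col,[(r,*C[r,col]) for r in range(196,236)])
for r in (213,220): print(r,[(c,*C[r,c]) for c in list(range(260,272))+list(range(340,378))+list(range(416,456))])
f=lambda u,v,z: np.round(onz(t,250+u/3.8,170+v/3.8,z)*1000,1)
for n,u,v,z in [("endL far",62,117,.054),("endL near",56,221,.054),("open far",768,170,.054),("rack fl",466,152,.070),("rack fr",655,165,.07),("rack nr",648,252,.07),("gate",388,190,.045),("bar ln",252,283,.086),("bar lf",258,233,.077),("bar rn",762,324,.086),("bar rf",762,272,.077)]: print(n,f(u,v,z))
```

```text
275 [(196, np.int64(131), np.int64(135), np.int64(130)), (197, np.int64(131), np.int64(134), np.int64(130)), (198, np.int64(129), np.int64(132), np.int64(129)), (199, np.int64(125), np.int64(127), np.int64(124)), (200, np.int64(118), np.int64(119), np.int64(118)), (201, np.int64(107), np.int64(109), np.int64(108)), (202, np.int64(120), np.int64(124), np.int64(122)), (203, np.int64(134), np.int64(139), np.int64(137)), (204, np.int64(140), np.int64(145), np.int64(142)), (205, np.int64(140), np.int64(144), np.int64(142)), (206, np.int64(140), np.int64(143), np.int64(142)), (207, np.int64(139), np.int64(144), np.int64(143)), (208, np.int64(141), np.int64(147), np.int64(146)), (209, np.int64(138), np.int64(144), np.int64(142)), (210, np.int64(140), np.int64(144), np.int64(143)), (211, np.int64(139), np.int64(142), np.int64(140)), (212, np.int64(140), np.int64(144), np.int64(141)), (213, np.int64(141), np.int64(145), np.int64(143)), (214, np.int64(140), np.int64(145), np.int64(143)), (215, np.int64(142), np.int64(145), np.int64(143)), (216, np.int64(139), np.int64(142), np.int64(141)), (21
[... 16142 characters left out ...]
4), np.int64(147)), (449, np.int64(137), np.int64(143), np.int64(145)), (450, np.int64(135), np.int64(139), np.int64(139)), (451, np.int64(125), np.int64(126), np.int64(122)), (452, np.int64(122), np.int64(119), np.int64(113)), (453, np.int64(123), np.int64(118), np.int64(110)), (454, np.int64(126), np.int64(121), np.int64(112)), (455, np.int64(123), np.int64(119), np.int64(109))]
endL far [575.7 193.1  54. ]
endL near [514.  196.8  54. ]
open far [ 535.1 -221.8   54. ]
rack fl [548. -44.  70.]
rack fr [ 538.1 -152.5   70. ]
rack nr [ 488.2 -146.2   70. ]
gate [528.8   0.6  45. ]
bar ln [474.9  80.4  86. ]
bar lf [503.4  76.9  77. ]
bar rn [ 446.3 -204.5   86. ]
bar rf [ 475.4 -208.6   77. ]
```

```bash
cat >> h.py <<'E'
def tri(c1,p1,c2,p2):
    d1=ray(c1,*p1);d2=ray(c2,*p2);d1/=np.linalg.norm(d1);d2/=np.linalg.norm(d2)
    a,b=c1["position"],c2["position"]
    s=np.linalg.lstsq(np.stack([d1,-d2],1),b-a,rcond=None)[0]
    q1=a+d1*s[0];q2=b+d2*s[1];return (q1+q2)/2*1000,np.linalg.norm(q1-q2)*1000
E
python3 - <<'E'
from h import *
t=load("top0.npz");s=load("scene0.npz")
T=lambda u,v:(250+u/3.8-.4,170+v/3.8-.4)
S=lambda u,v:(205+u/3.3-.35,140+v/3.3-.35)
for n,a,b in [("end far",(60,117),(66,317)),("end near",(55,222),(130,372)),("bar L near",(252,283),(371,258)),("bar L far",(258,233),(338,246)),("bar R near",(762,323),(746,103)),("bar R far",(762,272),(711,97)),("open far",(768,168),(646,97)),("rack front far",(464,152),(440,153)),("rack rear far",(655,163),(570,103))]:
    p,g=tri(t,T(*a),s,S(*b)); 
    O=np.array([526,1.]);ex=np.array([.0975,.9952]);ey=np.array([-.9952,.0975])
    d=p[:2]-O; print(n,p.round(1),"gap",round(g,1),"chute",(d@ex).round(1),(d@ey).round(1))
P=cloud(t)*1000
# jar tops etc
for n,u,v,z in [("jar",398,163,.118),("pot",343,162,.087),("drop",284,167,.091),("drop2",207,167,.091)]:
    p=onz(t,u,v,z)[:2]*1000; d=p-O; print(n,p.round(),(d@ex).round(),(d@ey).round())
Z=P[...,2]; m=(Z>100)&(Z<135); m[:140]=0;m[180:]=0;m[:,:380]=0;m[:,415:]=0
q=P[m];d=q[:,:2]-O;print("jar cloud",m.sum(),(d@ex).min(),(d@ex).max(),(d@ey).min(),(d@ey).max(),q[:,2].max())
E
```

```text
end far [577.5 196.4  52.5] gap 2.3 chute 199.5 -32.2
end near [515.6 200.3  51. ] gap 3.5 chute 197.3 29.8
bar L near [475.2  80.8  81.6] gap 1.8 chute 74.5 58.3
bar L far [503.8  77.3  75.3] gap 1.5 chute 73.7 29.5
bar R near [ 447.4 -205.4   80.5] gap 0.6 chute -213.1 58.1
bar R far [ 475.6 -209.2   74.1] gap 1.8 chute -214.1 29.7
open far [ 536.1 -223.5   49.7] gap 3.8 chute -222.4 -31.9
rack front far [548.  -42.9  70. ] gap 2.6 chute -41.5 -26.2
rack rear far [ 540.  -152.4   68.1] gap 0.8 chute -151.3 -28.9
jar [641. -96.] -85.0 -124.0
pot [653.  19.] 30.0 -125.0
drop [644. 148.] 158.0 -103.0
drop2 [648. 317.] 326.0 -91.0
jar cloud 584 -117.41341522942587 -59.36441270736198 -158.60161436948238 -99.87632454341447 122.31350891062476
```

Run:
```python
import numpy as np
for k in range(10):
    a=np.deg2rad(163.1-8.59*k); d=np.array([27,-34.7])
    print(np.round([d@[np.cos(a),np.sin(a)],d@[np.sin(a),-np.cos(a)]]))
```

```text
[-36. -25.]
[-39. -20.]
[-42. -14.]
[-43.  -7.]
[-44.  -1.]
[-44.   6.]
[-42.  12.]
[-40.  19.]
[-37.  24.]
[-33.  29.]
```

>>> carry_out(
  grip=[0, 0, 0, 0, 0, 0, 0, 0, 0, 0],
  slide=[
    [-36, -25, 0],
    [-39, -20, 0],
    [-42, -14, 0],
    [-43, -7, 0],
    [-44, -1, 0],
    [-44, 6, 0],
    [-42, 12, 0],
    [-40, 19, 0],
    [-37, 24, 0],
    [-33, 29, 0],
  ],
  twist=[
    [0, 0, 0.15],
    [0, 0, 0.15],
    [0, 0, 0.15],
    [0, 0, 0.15],
    [0, 0, 0.15],
    [0, 0, 0.15],
    [0, 0, 0.15],
    [0, 0, 0.15],
    [0, 0, 0.15],
    [0, 0, 0.02],
  ],
)

```text
time_s: 1.1
position: [0.4509, 0.2383, 0.2176]
tcp_rot: [[0.102, 0.995, -0.005], [0.995, -0.102, -0.002], [-0.003, -0.005, -1.0]]
force: [-0.4, 0.1, -1.1]
opening: 0.504
```

>>> carry_out(
  grip=[0, 0, 0, 0, 0, 0, 0, 0, 0, 0],
  slide=[
    [-45, 8, 0],
    [-45, 8, 0],
    [-45, 8, 0],
    [-45, 8, 0],
    [-45, 8, 0],
    [-45, 8, 0],
    [-45, 8, 0],
    [-45, 8, 0],
    [-45, 8, 0],
    [0, 0, 0],
  ],
  twist=[
    [0, 0, 0],
    [0, 0, 0],
    [0, 0, 0],
    [0, 0, 0],
    [0, 0, 0],
    [0, 0, 0],
    [0, 0, 0],
    [0, 0, 0],
    [0, 0, 0],
    [0, 0, 0],
  ],
)

```text
time_s: 2.1
position: [0.4844, -0.1942, 0.2164]
tcp_rot: [[0.109, 0.994, -0.001], [0.994, -0.109, -0.003], [-0.003, -0.0, -1.0]]
force: [-0.0, -0.2, 1.0]
opening: 0.495
```

```bash
cat >> h.py <<'E'
def stat(bot):
    s=bot.read_state();O=np.array([526,1.]);ex=np.array([.0975,.9952]);ey=np.array([-.9952,.0975])
    d=s["position"][:2]*1000-O;R=s["tcp_rot"]
    print("t",s["time_s"],"chute",(d@ex).round(1),(d@ey).round(1),"z",(s["position"][2]*1000).round(1),"yaw-err",np.rad2deg(np.arctan2(R[1,0],R[0,0])-np.arctan2(.9952,.0975)).round(2),"R z",R[:,2].round(4),"y",R[:,1].round(4),"F",s["force"].round(1),"op",s["opening"])
E
python3 - <<'E'
from rig import bot
from h import *
stat(bot)
for n in("scene","top"):
    c=bot.capture(n); np.savez(f"{n}1.npz",**c);cv2.imwrite(f"pics/{n}1.png",c["color"][:,:,::-1])
E
```

```text
t 2.1 chute -198.4 22.4 z 216.4 yaw-err -0.68 R z [-7.0e-04 -3.4e-03 -1.0e+00] y [ 9.940e-01 -1.093e-01 -3.000e-04] F [-0.  -0.2  1. ] op 0.4947429582230823
```

View pics/scene1.png

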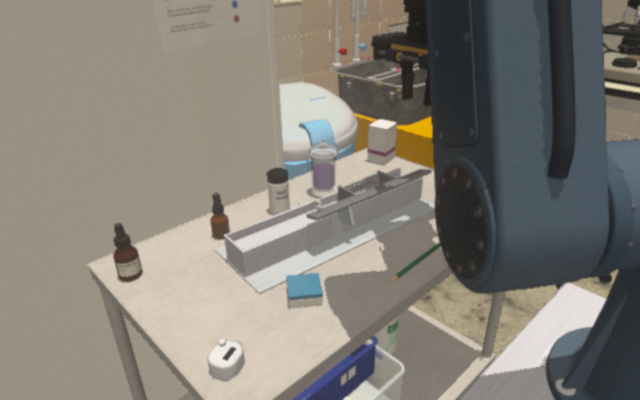

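View pics/top1.png

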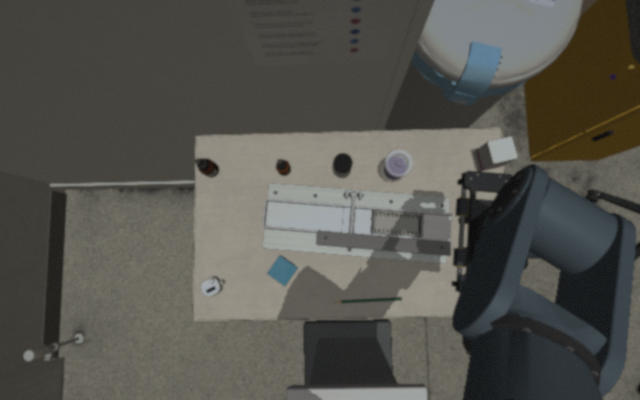

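>>> carry_out(
  grip=[0, 0, 0, 0, 0, 0],
  slide=[
    [10, -2, 20],
    [8, -1, 30],
    [0, 0, 30],
    [0, 0, 25],
    [0, 0, 5],
    [0, 0, 0],
  ],
  twist=[
    [0, 0, -0.012],
    [0, 0, 0],
    [0, 0, 0],
    [0, 0, 0],
    [0, 0, 0],
    [0, 0, 0],
  ],
)

```text
time_s: 2.8
position: [0.479, -0.1593, 0.1037]
tcp_rot: [[0.085, 0.996, -0.007], [0.996, -0.085, 0.005], [0.005, -0.007, -1.0]]
force: [0.3, 0.2, -0.0]
opening: 0.502
```

Run:
```python
from rig import bot
from h import *
stat(bot)
for n in("scene","top"):
    c=bot.capture(n); np.savez(f"{n}2.npz",**c)
    a=c["color"][110:260,250:490] if n=="scene" else c["color"][160:290,300:480]
    cv2.imwrite(f"pics/{n}2.png",cv2.resize(a,None,fx=3,fy=3,interpolation=2)[:,:,::-1])
```

```text
t 2.8 chute -164.1 31.1 z 103.7 yaw-err 0.74 R z [-0.0069  0.0054 -1.    ] y [ 0.9964 -0.0847 -0.0074] F [ 0.3  0.2 -0. ] op 0.5024871055727788
```

View pics/scene2.png

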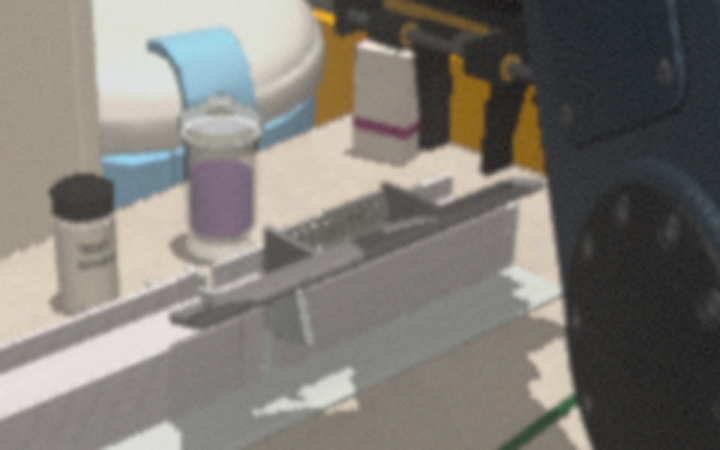

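View pics/top2.png

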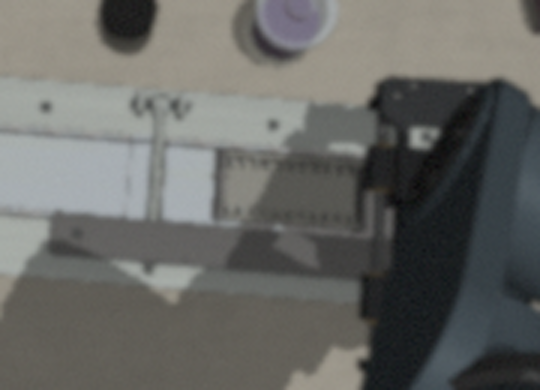

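>>> carry_out(
  grip=[0, 0, 0, 0],
  slide=[
    [-8, 3, 0],
    [-6, 2, 0],
    [0, 0, 0],
    [0, 0, 0],
  ],
  twist=[
    [0, 0, 0.01],
    [0, 0, 0],
    [0, 0, 0],
    [0, 0, 0],
  ],
)

```text
time_s: 3.3
position: [0.4867, -0.1776, 0.1086]
tcp_rot: [[0.096, 0.995, 0.003], [0.995, -0.096, -0.001], [-0.001, 0.003, -1.0]]
force: [-0.5, 0.1, 0.7]
opening: 0.498
```

Run:
```python
from rig import bot
from h import *
stat(bot)
from h import *
s=load("scene2.npz")
# project expected finger tips of previous pose into scene
for sgn in(-1,1):
    p=np.array([.479+sgn*.029,-.1593-sgn*.0026,.1037]); q=s["rotation"].T@(p-s["position"]); print(s["cx"]-s["fx"]*q[0]/q[2],s["cy"]+s["fy"]*q[1]/q[2])
```

```text
t 3.3 chute -181.5 21.7 z 108.6 yaw-err 0.09 R z [ 2.9e-03 -9.0e-04 -1.0e+00] y [ 0.9954 -0.0959  0.003 ] F [-0.5  0.1  0.7] op 0.4983942451039466
415.70967579194246 167.24086019459094
393.3558861818086 158.0059776388822
```

>>> carry_out(
  grip=[0],
  slide=[
    [0, 0, 0],
  ],
  twist=[
    [0, 0, 0],
  ],
)

```text
time_s: 3.4
position: [0.4868, -0.178, 0.1089]
tcp_rot: [[0.097, 0.995, 0.004], [0.995, -0.097, -0.001], [-0.001, 0.004, -1.0]]
force: [0.2, 0.5, -0.2]
opening: 0.5
```

>>> carry_out(
  grip=[0],
  slide=[
    [0, 0, 0],
  ],
  twist=[
    [0, 0, 0],
  ],
)

```text
time_s: 3.5
position: [0.4868, -0.1781, 0.1091]
tcp_rot: [[0.097, 0.995, 0.004], [0.995, -0.097, -0.001], [-0.001, 0.004, -1.0]]
force: [0.5, 0.2, 0.4]
opening: 0.501
```

>>> carry_out(
  grip=[0],
  slide=[
    [0, -2, 0],
  ],
  twist=[
    [0, 0, 0],
  ],
)

```text
time_s: 3.6
position: [0.4849, -0.1779, 0.1091]
tcp_rot: [[0.097, 0.995, 0.004], [0.995, -0.097, -0.001], [-0.001, 0.004, -1.0]]
force: [-1.1, -0.1, 0.9]
opening: 0.501
```

>>> carry_out(
  grip=[0],
  slide=[
    [0, 0, 0],
  ],
  twist=[
    [0, 0, 0],
  ],
)

```text
time_s: 3.7
position: [0.4844, -0.1777, 0.109]
tcp_rot: [[0.097, 0.995, 0.003], [0.995, -0.097, -0.001], [-0.001, 0.003, -1.0]]
force: [-0.0, 0.2, -0.1]
opening: 0.498
```

>>> carry_out(
  grip=[0, 0, 0, 0, 0, 0, 0, 0, 0],
  slide=[
    [0, 0, 7],
    [0, 0, 7],
    [0, 0, 7],
    [0, 0, 7],
    [0, 0, 7],
    [0, 0, 6],
    [0, 0, 5],
    [0, 0, 4],
    [0, 0, 0],
  ],
  twist=[
    [0, 0, 0],
    [0, 0, 0],
    [0, 0, 0],
    [0, 0, 0],
    [0, 0, 0],
    [0, 0, 0],
    [0, 0, 0],
    [0, 0, 0],
    [0, 0, 0],
  ],
)

```text
time_s: 4.6
position: [0.4811, -0.1764, 0.054]
tcp_rot: [[0.095, 0.995, -0.004], [0.995, -0.095, 0.002], [0.002, -0.005, -1.0]]
force: [-2.5, 0.2, 3.7]
opening: 0.502
```

Run:
```python
from rig import bot
from h import *
stat(bot)
```

```text
t 4.6 chute -180.9 27.4 z 54.0 yaw-err 0.14 R z [-0.0044  0.002  -1.    ] y [ 0.9955 -0.095  -0.0046] F [-2.5  0.2  3.7] op 0.501636012951288
```

>>> carry_out(
  grip=[0, 0, 0, 0, 0],
  slide=[
    [0, 1, 3],
    [0, 1, 3],
    [0, 0, 2],
    [0, 0, 1],
    [0, 0, 0],
  ],
  twist=[
    [0, 0, 0],
    [0, 0, 0],
    [0, 0, 0],
    [0, 0, 0],
    [0, 0, 0],
  ],
)

```text
time_s: 5.1
position: [0.4815, -0.176, 0.0449]
tcp_rot: [[0.094, 0.996, -0.008], [0.996, -0.094, 0.003], [0.002, -0.008, -1.0]]
force: [-3.6, -0.2, 5.3]
opening: 0.503
```

Run:
```python
from rig import bot
from h import *
stat(bot)
for n in("scene","top"):
    c=bot.capture(n); np.savez(f"{n}3.npz",**c)
    a=c["color"][110:260,250:490] if n=="scene" else c["color"][160:290,300:480]
    cv2.imwrite(f"pics/{n}3.png",cv2.resize(a,None,fx=3,fy=3,interpolation=2)[:,:,::-1])
```

```text
t 5.1 chute -180.5 27.0 z 44.9 yaw-err 0.19 R z [-0.0076  0.0031 -1.    ] y [ 0.9955 -0.0942 -0.0079] F [-3.6 -0.2  5.3] op 0.5031986656513301
```

View pics/scene3.png

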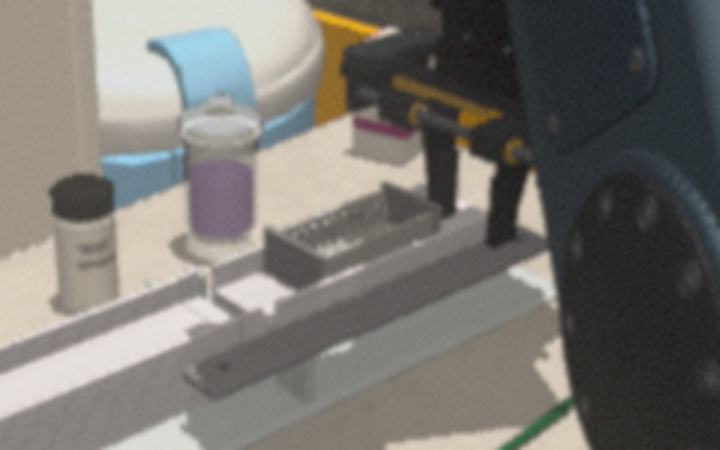

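View pics/top3.png

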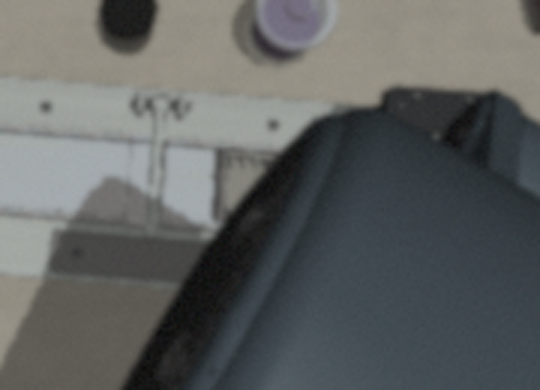

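>>> carry_out(
  grip=[0, 0, 0, 0, 0, 0],
  slide=[
    [5, 0, 0],
    [7, 0, 0],
    [7, 0, 0],
    [7, 0, 0],
    [7, 0, 0],
    [7, 0, 0],
  ],
  twist=[
    [-0.006, 0, 0],
    [0, 0, 0],
    [0, 0, 0],
    [0, 0, 0],
    [0, 0, 0],
    [0, 0, 0],
  ],
)

```text
time_s: 5.8
position: [0.493, -0.1401, 0.0469]
tcp_rot: [[0.093, 0.996, 0.015], [0.996, -0.093, -0.01], [-0.009, 0.016, -1.0]]
force: [-1.6, -4.7, 3.7]
opening: 0.497
```

```bash
cat > st.py <<'E'
from rig import bot
from h import *
stat(bot)
E
python3 st.py
```

```text
t 5.8 chute -143.6 19.1 z 46.9 yaw-err 0.23 R z [ 0.0152 -0.0103 -0.9998] y [ 0.9955 -0.0933  0.0161] F [-1.6 -4.7  3.7] op 0.4973944816246239
```

>>> carry_out(
  grip=[0, 0, 0, 0],
  slide=[
    [6, -2, 0],
    [6, -2, 0],
    [6, 0, 0],
    [6, 0, 0],
  ],
  twist=[
    [0.005, 0, 0],
    [0.003, 0, 0],
    [0, 0, 0],
    [0, 0, 0],
  ],
)

```text
time_s: 6.2
position: [0.4941, -0.1146, 0.0472]
tcp_rot: [[0.093, 0.996, 0.013], [0.996, -0.092, -0.013], [-0.011, 0.014, -1.0]]
force: [-0.5, -5.1, 3.8]
opening: 0.502
```

```bash
python3 st.py
```

```text
t 6.2 chute -118.2 20.4 z 47.2 yaw-err 0.28 R z [ 0.0127 -0.0126 -0.9998] y [ 0.9956 -0.0924  0.0139] F [-0.5 -5.1  3.8] op 0.5015586144862398
```

>>> carry_out(
  grip=[0, 0, 0, 0, 0, 0],
  slide=[
    [6, -2, 0],
    [6, -1, 0],
    [6, -1, 0],
    [6, 0, 0],
    [6, 0, 0],
    [6, 0, 0],
  ],
  twist=[
    [0.004, 0.004, 0],
    [0.002, 0.002, 0],
    [0, 0, 0],
    [0, 0, 0],
    [0, 0, 0],
    [0, 0, 0],
  ],
)

```text
time_s: 6.8
position: [0.4953, -0.0766, 0.0473]
tcp_rot: [[0.093, 0.996, 0.011], [0.996, -0.093, -0.008], [-0.007, 0.012, -1.0]]
force: [0.7, -5.7, 3.4]
opening: 0.501
```

```bash
python3 st.py
python3 - <<'E'
from rig import bot
from h import *
for n in("scene",):
    c=bot.capture(n); np.savez(f"{n}4.npz",**c)
    a=c["color"][110:290,200:460]
    cv2.imwrite(f"pics/{n}4.png",cv2.resize(a,None,fx=3,fy=3,interpolation=2)[:,:,::-1])
E
```

```text
t 6.8 chute -80.2 23.0 z 47.3 yaw-err 0.25 R z [ 0.0112 -0.0078 -0.9999] y [ 0.9956 -0.0931  0.0119] F [ 0.7 -5.7  3.4] op 0.5009905598990462
```

View pics/scene4.png

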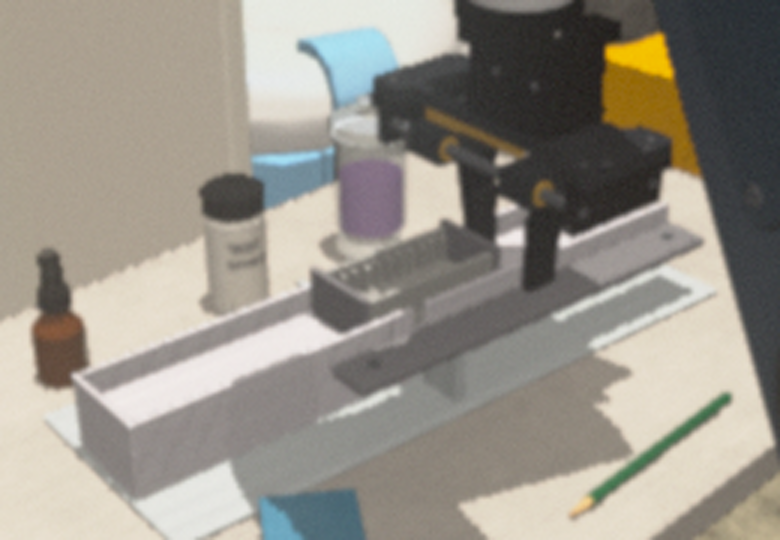

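>>> carry_out(
  grip=[0, 0, 0, 0, 0, 0, 0, 0],
  slide=[
    [6, -1, 0],
    [6, -1, 0],
    [6, 0, 0],
    [6, 0, 0],
    [6, 0, 0],
    [6, 0, 0],
    [6, 0, 0],
    [6, 0, 0],
  ],
  twist=[
    [0.002, 0.002, 0],
    [0, 0, 0],
    [0, 0, 0],
    [0, 0, 0],
    [0, 0, 0],
    [0, 0, 0],
    [0, 0, 0],
    [0, 0, 0],
  ],
)

```text
time_s: 7.65
position: [0.4993, -0.0275, 0.0474]
tcp_rot: [[0.094, 0.995, 0.013], [0.996, -0.094, -0.008], [-0.007, 0.013, -1.0]]
force: [0.5, -5.5, 3.9]
opening: 0.502
```

```bash
python3 st.py
```

```text
t 7.65 chute -30.9 23.8 z 47.4 yaw-err 0.18 R z [ 0.0128 -0.0078 -0.9999] y [ 0.9955 -0.0942  0.0135] F [ 0.5 -5.5  3.9] op 0.5016911021113674
```

>>> carry_out(
  grip=[0, 0, 0, 0, 0, 0, 0, 0],
  slide=[
    [6, 0, 0],
    [6, 0, 0],
    [6, 0, 0],
    [6, 0, 0],
    [6, 0, 0],
    [5, 0, 0],
    [4, 0, 0],
    [3, 0, 0],
  ],
  twist=[
    [0, 0, 0],
    [0, 0, 0],
    [0, 0, 0],
    [0, 0, 0],
    [0, 0, 0],
    [0, 0, 0],
    [0, 0, 0],
    [0, 0, 0],
  ],
)

```text
time_s: 8.45
position: [0.5029, 0.0145, 0.0476]
tcp_rot: [[0.095, 0.995, 0.012], [0.995, -0.095, -0.011], [-0.009, 0.013, -1.0]]
force: [0.8, -5.4, 4.9]
opening: 0.499
```

```bash
python3 st.py
```

```text
t 8.45 chute 11.1 24.3 z 47.6 yaw-err 0.16 R z [ 0.0121 -0.0105 -0.9999] y [ 0.9954 -0.0945  0.013 ] F [ 0.8 -5.4  4.9] op 0.4987638457658956
```

>>> carry_out(
  grip=[0, 0, 0, 0, 0, 0, 0],
  slide=[
    [5, 0, 0],
    [5, 0, 0],
    [4, 0, 0],
    [3, 0, 0],
    [2, 0, 0],
    [0, 0, 0],
    [0, 0, 0],
  ],
  twist=[
    [0, 0, 0],
    [0, 0, 0],
    [0, 0, 0],
    [0, 0, 0],
    [0, 0, 0],
    [0, 0, 0],
    [0, 0, 0],
  ],
)

```text
time_s: 9.15
position: [0.5047, 0.0329, 0.0476]
tcp_rot: [[0.095, 0.995, 0.012], [0.995, -0.095, -0.013], [-0.011, 0.013, -1.0]]
force: [1.6, -4.9, 3.1]
opening: 0.499
```

```bash
python3 st.py;  python3 - <<'E'
from rig import bot
from h import *
for n in("scene",):
    c=bot.capture(n); np.savez(f"{n}5.npz",**c)
    a=c["color"][110:290,200:460]
    cv2.imwrite(f"pics/{n}5.png",cv2.resize(a,None,fx=3,fy=3,interpolation=2)[:,:,::-1])
E
```

```text
t 9.15 chute 29.7 24.3 z 47.6 yaw-err 0.14 R z [ 0.012  -0.0127 -0.9998] y [ 0.9954 -0.0948  0.0132] F [ 1.6 -4.9  3.1] op 0.49870585638928805
```

View pics/scene5.png

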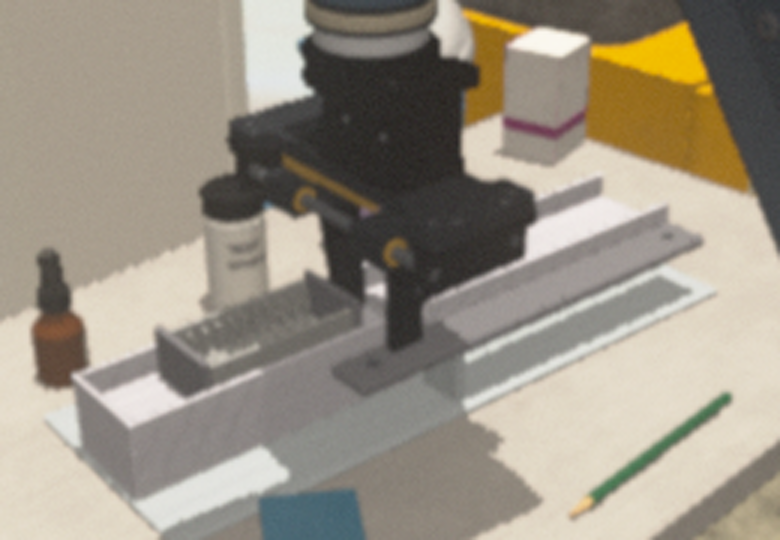

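>>> carry_out(
  grip=[0, 0, 0, 0],
  slide=[
    [-3, 0, 0],
    [-2, 0, 0],
    [0, 0, 0],
    [0, 0, 0],
  ],
  twist=[
    [0, 0, 0],
    [0, 0, 0],
    [0, 0, 0],
    [0, 0, 0],
  ],
)

```text
time_s: 9.6
position: [0.5029, 0.03, 0.0473]
tcp_rot: [[0.098, 0.995, 0.01], [0.995, -0.098, -0.009], [-0.008, 0.011, -1.0]]
force: [1.0, -0.2, 4.3]
opening: 0.504
```

```bash
python3 st.py
```

```text
t 9.6 chute 26.6 25.8 z 47.3 yaw-err -0.02 R z [ 0.0099 -0.0088 -0.9999] y [ 0.9952 -0.0978  0.0107] F [ 1.  -0.2  4.3] op 0.5037216805159683
```

>>> carry_out(
  grip=[0, 0, 0, 0, 0, 0, 0, 0, 0, 0, 0, 0],
  slide=[
    [-2, 0, -2],
    [0, 0, -4],
    [0, 0, -5],
    [0, 0, -6],
    [0, 0, -6],
    [0, 0, -6],
    [0, 0, -6],
    [0, 0, -8],
    [0, 0, -15],
    [0, 0, -25],
    [0, 0, -25],
    [0, 0, -15],
  ],
  twist=[
    [0, 0, 0],
    [0, 0, 0],
    [0, 0, 0],
    [0, 0, 0],
    [0, 0, 0],
    [0, 0, 0],
    [0, 0, 0],
    [0, 0, 0],
    [0, 0, 0],
    [0, 0, 0],
    [0, 0, 0],
    [0, 0, 0],
  ],
)

```text
time_s: 10.8
position: [0.4922, 0.0306, 0.1735]
tcp_rot: [[0.097, 0.995, -0.013], [0.995, -0.098, -0.005], [-0.006, -0.013, -1.0]]
force: [0.3, -0.2, 0.2]
opening: 0.503
```

>>> carry_out(
  grip=[0, 0, 0, 0, 0, 0],
  slide=[
    [-20, 0, -10],
    [-30, 0, 0],
    [-30, 0, 0],
    [-30, 0, 0],
    [-20, 0, 0],
    [0, 0, 0],
  ],
  twist=[
    [0, 0, 0],
    [0, 0, 0],
    [0, 0, 0],
    [0, 0, 0],
    [0, 0, 0],
    [0, 0, 0],
  ],
)

```text
time_s: 11.4
position: [0.4726, -0.0993, 0.1874]
tcp_rot: [[0.093, 0.995, -0.024], [0.996, -0.093, -0.001], [-0.004, -0.023, -1.0]]
force: [-1.1, 0.2, 0.0]
opening: 0.501
```

```bash
python3 st.py;  python3 - <<'E'
from rig import bot
from h import *
for n in("scene","top"):
    c=bot.capture(n); np.savez(f"{n}6.npz",**c)
    a=c["color"][110:290,200:460] if n=="scene" else c["color"][150:300,240:500]
    cv2.imwrite(f"pics/{n}6.png",cv2.resize(a,None,fx=3,fy=3,interpolation=2)[:,:,::-1])
E
```

```text
t 11.4 chute -105.0 43.4 z 187.4 yaw-err 0.28 R z [-0.0235 -0.0013 -0.9997] y [ 0.9954 -0.0928 -0.0233] F [-1.1  0.2  0. ] op 0.5013367788955233
```

View pics/scene6.png

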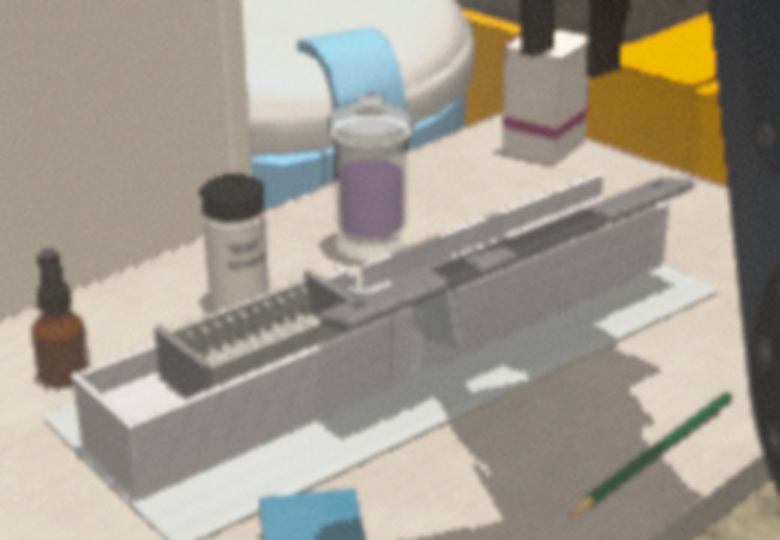

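View pics/top6.png

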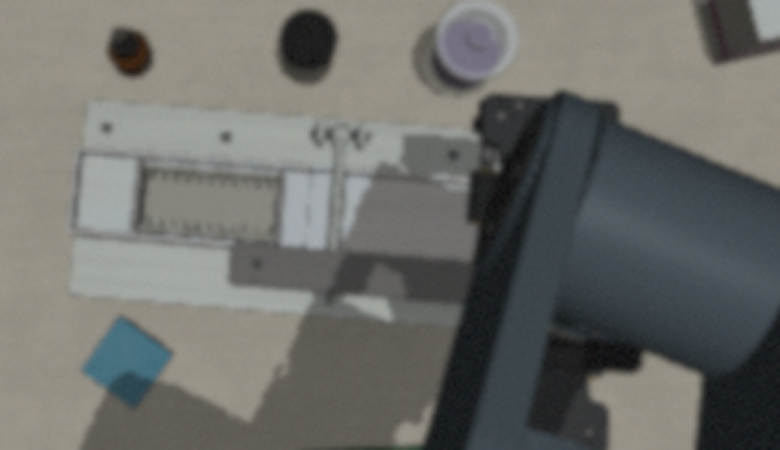

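Run:
```python
from rig import bot
from h import *
t=load("top6.npz");s=load("scene6.npz");t0=load("top0.npz")
O=np.array([526,1.]);ex=np.array([.0975,.9952]);ey=np.array([-.9952,.0975])
for u,v in [(140,168),(282,178)]:
    p=onz(t,240+u/3,150+v/3,.07)[:2]*1000;print((p-O)@ex,(p-O)@ey)
A,B=cloud(t0)*1000,cloud(t)*1000
for nm,r,c in [("bar",slice(234,243),slice(320,345)),("rackfloor",slice(208,225),slice(290,330))]:
    print(nm,np.median(A[r,c,2]),np.median(B[r,c,2]))
d=cv2.absdiff(load("scene0.npz")["color"],s["color"]).max(2)
print("diff bar end",d[190:222,300:325].mean(),"pot",d[165:215,265:290].mean(),"jar",d[140:200,310:337].mean(),"drop",d[190:240,208:232].mean(),"box",d[270:308,283:325].mean())
bot.hand_in();stat(bot)
```

```text
146.97993635913673 -20.804719733148158
42.14444515070878 -21.33767697853817
bar 80.67998816885458 80.87715978754018
rackfloor 36.290617990315134 44.47620174377542
diff bar end 32.16 pot 26.676 jar 29.566666666666666 drop 26.670833333333334 box 30.845864661654137
the job is handed in; nothing more can be done
the job is handed in; nothing more can be done
```

I finished the task and handed it in at about 11.5 s of the 40 s allowed. No verdict was reported. One finger held the treadle down while the other pushed the rack past the gate. I then backed the finger off the rack and raised the hand, so the gate closed behind it.

- **Treadle:** it stayed down for the whole push. Every reading had the fingertip at 45 to 48 mm (gate about 0.28 to 0.31 rad), with 3 to 5 N of vertical force on the hand.
- **Rack:** its ends measured +42 and +147 mm along the chute, so its centre is near +95 mm, inside the 60 to 145 mm window. It looks level in the pictures; I did not measure its tilt or its height on the floor.
- **Gate:** the treadle top is back at 80.9 mm, against 80.7 mm at the start, so the gate is shut.
- **Robot:** force on the hand was about 1 N or less (noise level). It was 187 mm up, clear of everything.
- **Bystanders:** in the pictures all four stand where they began. A direct before-and-after image comparison was no use as a check, because it differed by a similar amount everywhere (27 to 32 grey levels), even on the unmoved treadle end. I did not re-measure their positions.

The measured rack length came out at 105 mm instead of 110 mm, so the rack's position may be off by a few millimetres. During the push the hand also drifted up to about 8 mm sideways, but it stayed on the treadle and inside the chute.

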